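# Tie two drawer units together with a hook-on linking plate

### The job

Two low drawer units stand side by side on the staff-kitchen bench; tie them together with the steel linking plate lying in front of them. The stud on the left unit may be set a little forward or back in its slot: find it, tilt the plate and hook its oblong eye past the stud's wide head, then level it and let the square hole at its other end down over the pin on the right unit, so that it lies flat on both tops under the stud's head, and let go. Do not force or bang the plate or the units, and leave the mug, bottle and jar where they are.

Things in the scene. Friction and masses are not known exactly. Their poses are not given: they have to be found in the camera images.
- units: Pair of low blue-grey steel drawer units side by side, fixed to the bench; together 360 wide (own y) x 270 deep (own x) x 90 mm high, drawer fronts towards own -x. Left unit at +y, right unit at -y. Origin: centre of the underside; z up. Both tops are level and flush; a fixed wooden sachet tray 130 x 90 x 45 mm high stands at the back of the right one.
- slot (a point): Middle of the black cross slot in the left unit's top (units' axes). In it stands the upright steel stud, clamped fast anywhere up to 10 mm either side of this point along units' x: its true place is not measured, see or feel it. Shank 10 mm diameter; rectangular head 36 long (units' y) x 16 wide x 4 mm thick, underside 15 mm and upper face 19 mm above the unit's top.
- pin (a point): Foot of the fixed steel pin on the right unit's top (units' axes), 114 mm from the slot's middle along units' -y. Pin 10 mm diameter, straight for 7 mm, then tapering to 6.4 mm at its top, 11 mm high in all.
- link_grip (a point): Centre of the black bar grip standing on the loose steel linking plate (0.23 kg). Grip 50 long (own x) x 14 wide (own y) x 24 mm high; this point is 12 mm above the plate's upper face. Plate 5 mm thick, 44 mm wide, from 68 mm behind this point (hole end) to 84.5 mm ahead (eye end). Axes: x towards the eye end, z up; fitted, its x points from pin to stud (units' +y).
- link_eye (a point): Centre of the plate's rectangular eye, at half thickness, 62 mm from the grip centre along own x. Eye 26 long (own x) x 20 mm wide: shorter than the stud's head, so it cannot pass it level.
- link_edge (a point): Middle of the eye's outer edge at the plate's upper face, 75 mm from the grip centre along own x. Beyond it is the 9.5 mm wide outer bar. With the plate tilted about 30 degrees, eye end down, this bar goes down past the head's far (units' +y) end and under it; pulled back along units' -y till it meets the shank, the eye's other edge clears the head.
- link_hole (a point): Centre of the 14 x 14 mm square hole at the plate's other end, at half thickness, 52 mm from the grip centre along own -x (114 mm from the eye's centre); it goes over the pin.
- mug: White mug, 80 mm diameter x 90 mm high, loose, standing on the bench in front of the units. Origin: centre of the underside.
- bottle: Green glass bottle, 64 mm diameter x 210 mm high, loose, on the bench left of the units. Origin: centre of the underside.
- jar: Amber jar with steel lid, 80 mm diameter x 120 mm high, loose, on the bench right of the units. Origin: centre of the underside.
Things that resemble listed ones, but are neither listed nor needed, are in the scene too. Of the things shaped like the part that bears link_grip, the bare steel one is meant.

How it is judged:
By the outcome, as a careful person would: the job done as asked, in the order asked, and still so for the second after the job is handed in, with the robot touching nothing.
It also fails if it takes over 64 s, if anything falls off the work surface, if the arm or the gripper's body presses on something with over 40 N, if the wrist force passes 120 N, or if a joint passes its speed limit or range.

### The arm

A 6-joint arm with a two-finger parallel gripper is mounted at the origin on the work surface. World frame = base frame: x ahead of the robot, y to its left, z up, the work surface at z = 0. Lengths are in m, angles in rad, forces in N, time in s.
With the tool pointing down it reaches from about 0.375 to 0.75 m from the base axis. Payload 9 kg.
Tool frame: the origin (TCP) lies midway between the tips of the shut fingers; the grasp point (between the pads) lies 19 mm behind it; y points along the fingers, z is the direction in which the jaws open and shut, and the axes are right-handed (so a half turn about y gives the same grasp; the last joint's range is limited). The gripper opens to 85 mm and grips with 20 to 120 N. Pads are 22 mm wide; open, the fingers measure 114 mm over their backs; the gripper's body (76 mm by 85 mm) begins 54 mm behind the grasp point. The pads swing forward as they close: fully open they stand 13 mm farther back than shut.
Start: joints at [1.077, 0.104, 0.097, 1.564, 0, 1.353], TCP at [0.163, 0.577, 0.231] pointing down, gripper open.
Joint ranges: [-2.99, 2.99], [-0.84, 1.86], [-1.1, 1.16], [-1.84, 2.11], [-1.51, 1.56], [-3.14, 3.14]. Speed limits (rad/s): [2.22, 2.22, 2.57, 3.14, 3.14, 3.14].

### API

Orientations are given as a unit quaternion [w, x, y, z].
In Python, from cell import robot gives the robot as it stands. The module is installed in compiled form; this text tells all that it offers. Calls block until the motion is done:
- robot.move_to(position, orientation): joint-space move of the TCP to a pose.
- robot.servo_line(position, attitude=None, velocity=0.15): straight line of the TCP; attitude=None keeps the orientation; velocity is the mean speed in m/s.
- robot.move_j(angles): joint-space move.
- robot.command_gripper(opening, force=None): opening from 0.0 (shut) to 1.0 (fully open); force is the grip in N (None keeps the last); returns when the fingers have stopped.
- robot.hold(seconds).
- robot.ik(position, orientation): joint angles nearest the present ones, or None.
- robot.read_state(): the state.
- robot.read_camera(name): name is "side" or "top" or "wrist"; returns a dict with "image" (400x640x3 uint8, blue, green, red), "vfov" (degrees; the focal length in pixels is half the picture's height over the tangent of half this angle, whatever the lens; pixels are square), "cx", "cy" (the principal point, pixels), "world_to_cam" (4x4, takes a point from world to camera coordinates); the wrist camera has in their place "tool_from_camera" (4x4, takes a point from camera to tool coordinates, whose origin is the TCP and whose axes are the tool frame's). Camera axes: x right, y down, z forward; pixel columns grow to the right and rows downward; lengths in m; the calibration is good to about 2 mm. A picture is of the moment at which its call begins: read the wrist's pose just before it. There is no depth.
A pose or a line that the arm cannot do raises robot.Unreachable and nothing moves.
- robot.finish_job(): hands the job in, once; it reports no verdict.
The state is a dict: "clock": time; "joint_positions": joint angles; "qd": joint speeds; "joint_torque": joint torques, N m; "ee_pos": TCP position; "eef_rot": TCP orientation; "wrist_force": force on the tool from outside, world axes, zero at the start; "torque": the same for the moment, N m; "gripper_width": opening from 0.0 (shut) to 1.0 (fully open).
Only numpy, scipy, OpenCV 4.12 (cv2) and the standard library are available. Lean on these libraries where they do the work, as an engineer would, in place of code of your own. Each camera call takes 0.05 s, during which the arm holds its last target.

## Working session

There is one attempt and no reset: what is moved stays moved. The work goes in short steps, each a Python script; the robot and the scene stay as the last script left them, time stands still between calls to the robot, and variables do not carry over. Pictures are saved under pics/ and viewed, and the job is handed in when it is done.

```bash
mkdir -p pics; ls; cat > h.py <<'E'
import numpy as np, cv2
from cell import robot
from scipy.spatial.transform import Rotation as R
def q2R(q): return R.from_quat([q[1],q[2],q[3],q[0]]).as_matrix()
def R2q(M):
    q=R.from_matrix(M).as_quat(); return [q[3],q[0],q[1],q[2]]
def cam(name):
    s=robot.read_state(); c=robot.read_camera(name)
    im=c["image"]; f=im.shape[0]/2/np.tan(np.radians(c["vfov"])/2)
    K=np.array([[f,0,c["cx"]],[0,f,c["cy"]],[0,0,1]])
    if name=="wrist":
        T=np.eye(4);T[:3,:3]=q2R(s["eef_rot"]);T[:3,3]=s["ee_pos"]
        W=np.linalg.inv(T@np.array(c["tool_from_camera"]))
    else: W=np.array(c["world_to_cam"])
    return im,K,W
def ray(K,W,u,v):
    C=np.linalg.inv(W); d=C[:3,:3]@np.linalg.inv(K)@np.array([u,v,1.]); return C[:3,3],d
def onz(K,W,u,v,z):
    o,d=ray(K,W,u,v); return o+d*(z-o[2])/d[2]
def proj(K,W,p):
    q=W[:3,:3]@np.array(p)+W[:3,3]; q=K@q; return q[:2]/q[2]
E
python3 - <<'E'
from h import *
for n in ("side","top","wrist"):
    im,K,W=cam(n); cv2.imwrite(f"pics/{n}0.png",im); np.savez(f"{n}0.npz",im=im,K=K,W=W)
    C=np.linalg.inv(W); print(n,K[0,0],K[:2,2],C[:3,3].round(3),C[:3,2].round(3))
s=robot.read_state(); print({k:np.round(v,3) for k,v in s.items()}); print(q2R(s["eef_rot"]).round(3))
E
```

```text
pics
side 424.33749422387893 [312.76149194 196.86822428] [ 0.289 -0.873  1.078] [ 0.166  0.659 -0.733]
top 481.02012693685845 [312.61546591 199.93563661] [0.428 0.044 1.431] [ 0.069 -0.013 -0.998]
wrist 318.79366183270196 [320.05225634 198.37358284] [0.096 0.596 0.374] [ 0.266 -0.078 -0.961]
{'clock': np.float64(0.15), 'joint_positions': array([ 1.077,  0.105,  0.097,  1.564, -0.   ,  1.353]), 'qd': array([ 0.001, -0.   ,  0.003,  0.001, -0.001,  0.001]), 'joint_torque': array([ 2.0000e-03, -5.5736e+01,  5.0401e+01,  1.3000e-02, -0.0000e+00,
        0.0000e+00]), 'ee_pos': array([0.163, 0.577, 0.231]), 'eef_rot': array([-0.7  ,  0.701, -0.097,  0.097]), 'wrist_force': array([ 0.143,  0.227, -0.427]), 'torque': array([-0.033,  0.066,  0.035]), 'gripper_width': np.float64(0.999)}
[[ 0.962 -0.     0.272]
 [-0.272 -0.001  0.962]
 [-0.    -1.    -0.001]]
```

View pics/top0.png

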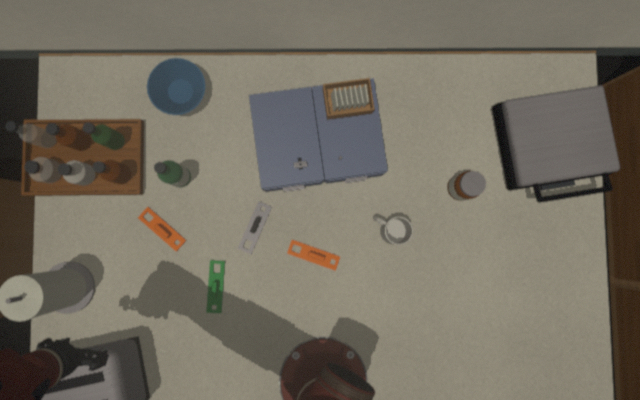

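View pics/side0.png

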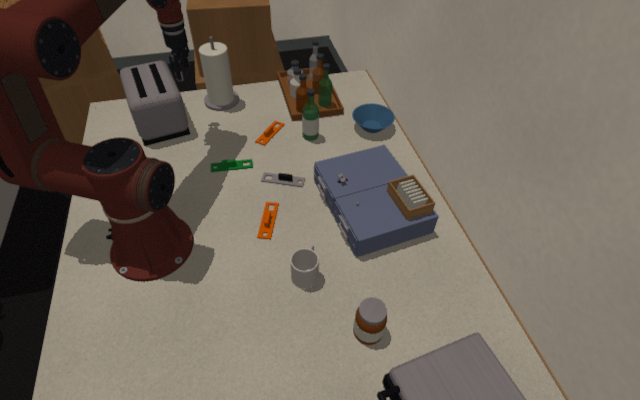

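View pics/wrist0.png

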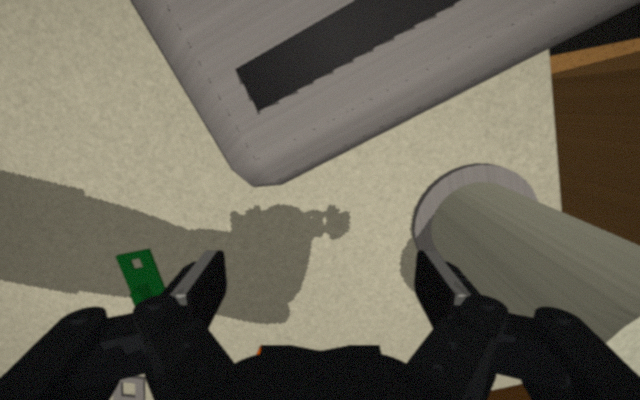

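The top view shows four plate-shaped things: orange (162,229), green (216,286), orange (314,255) and bare grey steel (256,227). I choose the bare steel one and will check it in a close crop.

```bash
python3 - <<'E'
import cv2,numpy as np
t=np.load("top0.npz")["im"]; s=np.load("side0.npz")["im"]
a=cv2.resize(t[190:265,220:300],None,fx=5,fy=5,interpolation=cv2.INTER_CUBIC)
b=cv2.resize(t[75:195,240:392],None,fx=5,fy=5,interpolation=cv2.INTER_CUBIC)[:, :]
c=cv2.resize(s[165:195,250:315],None,fx=6,fy=6,interpolation=cv2.INTER_CUBIC)
cv2.imwrite("pics/ca.png",np.clip(a*1.3,0,255)); cv2.imwrite("pics/cb.png",np.clip(b*1.3,0,255)); cv2.imwrite("pics/cc.png",c)
E
```

```text
[ WARN:0@0.041] global loadsave.cpp:1063 imwrite_ Unsupported depth image for selected encoder is fallbacked to CV_8U.
```

View pics/ca.png

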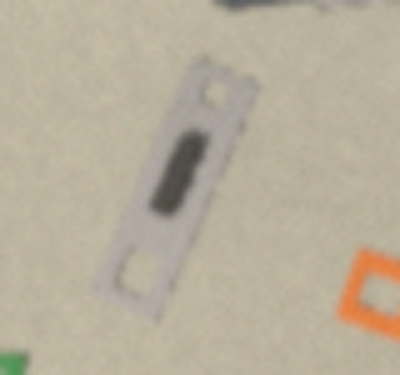

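View pics/cb.png

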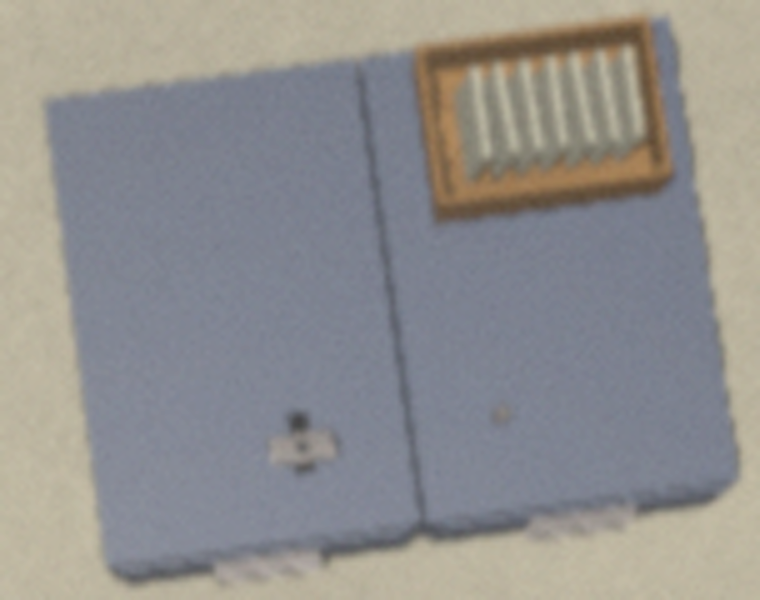

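View pics/cc.png

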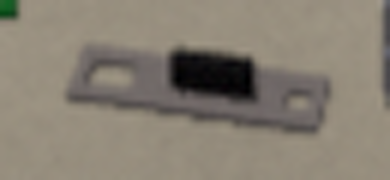

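```bash
python3 - <<'E'
from h import *
d=np.load("top0.npz"); im,K,W=d["im"],d["K"],d["W"]
s=np.load("side0.npz")
g=im.astype(int)
def blob(mask,box):
    u0,u1,v0,v1=box; m=np.zeros(mask.shape,np.uint8); m[v0:v1,u0:u1]=mask[v0:v1,u0:u1]
    n,l,st,ce=cv2.connectedComponentsWithStats(m)
    k=1+np.argmax(st[1:,4]); return ce[k],st[k],(l==k)
gray=g.mean(2)
c,st,m=blob((gray<95).astype(np.uint8),(235,280,200,255)); print("grip",c,st)
P=onz(K,W,*c,0.027); print(P.round(4))
pts=np.argwhere(m)[:,::-1]; w=np.array([onz(K,W,*p,0.027)[:2] for p in pts]); r=cv2.minAreaRect((w*1000).astype(np.float32)); print(r)
# plate: low saturation
b,gg,rr=g[...,0],g[...,1],g[...,2]
print("plate px",g[205,262],g[240,250],"bench",g[215,235])
print('sample steel',g[235,252])
# side grip
gs=s["im"].astype(int).mean(2); c2,st2,_=blob((gs<60).astype(np.uint8),(270,305,168,190)); print("side grip",c2,st2)
o1,d1=ray(K,W,*c); o2,d2=ray(s["K"],s["W"],*c2)
A=np.array([d1,-d2]).T; t=np.linalg.lstsq(A,o2-o1,rcond=None)[0]; print("tri",(o1+d1*t[0]).round(4),(o2+d2*t[1]).round(4))
# units top mask
hsv=cv2.cvtColor(im,cv2.COLOR_BGR2HSV); print(hsv[130,280],hsv[170,350],hsv[220,210],hsv[235,252])
c,st,m=blob(((b-rr>12)).astype(np.uint8),(235,400,70,200)); print("units",c,st)
cs,_=cv2.findContours(m.astype(np.uint8),0,1)
h=max(cs,key=cv2.contourArea)[:,0,:]
w=np.array([onz(K,W,*p,0.09)[:2] for p in h]); r=cv2.minAreaRect((w*1000).astype(np.float32)); print(r,cv2.boxPoints(r))
# stud & pin
for n,u,v,z in (("stud",300.3,163.8,.109),("pin",340,157.5,.1)): print(n,onz(K,W,u,v,z).round(4))
E
```

```text
grip [255.47524752 224.15841584] [250 216  12  17 101]
[0.4558 0.1931 0.027 ]
((455.6100769042969, 192.93360900878906), (17.228174209594727, 51.764892578125), 66.6496810913086)
plate px [119 125 129] [126 132 139] bench [122 139 145]
sample steel [127 132 136]
side grip [285.06521739 177.23913043] [278 174  15   8  92]
tri [0.456  0.194  0.0188] [0.4548 0.1942 0.0188]
[114  34 112] [111  32 111] [ 19  38 147] [ 17  17 136]
units [315.05523524 138.56619004] [ 251   87  135   99 8672]
((708.3572998046875, 10.025619506835938), (267.8772277832031, 353.3872985839844), 6.914310455322266) [[ 554.1215   169.31004]
 [ 596.664   -181.50716]
 [ 862.5931  -149.2588 ]
 [ 820.0506   201.5584 ]]
stud [0.6198 0.0602 0.109 ]
pin [ 0.6379 -0.0507  0.1   ]
```

```bash
cat >> h.py <<'E'
YU=np.array([-np.sin(np.radians(6.9)),np.cos(np.radians(6.9)),0])
def tool(px, tilt=0.):
    """orientation with plate x axis along horizontal unit px, tilted eye-down by tilt rad; tool x=-plate x, tool y = -plate z"""
    px=np.array(px,float); px/=np.linalg.norm(px); z=np.array([0,0,1.]); 
    X=px*np.cos(tilt)-z*np.sin(tilt); Z=z*np.cos(tilt)+px*np.sin(tilt)
    return np.array([-X,-Z,np.cross(-X,-Z)]).T
E
python3 - <<'E'
from h import *
pin=np.array([.638,-.051,0])
p=pin+.02*YU; p[2]=.2
a=np.radians(156.6); g=[np.cos(a),np.sin(a),0]
print(robot.ik(list(p),R2q(tool(YU))),robot.ik([.455,.193,.008],R2q(tool(g))))
grip=pin+.06*YU
for t in (0,.3,.52,.6):
  for z in(.11,.2): print(t,z,robot.ik([grip[0],grip[1],z],R2q(tool(YU,t))))
robot.move_to(list(p),R2q(tool(YU)))
im,K,W=cam("wrist"); cv2.imwrite("pics/w1.png",im); np.savez("w1.npz",im=im,K=K,W=W)
s=robot.read_state(); print(s["clock"],s["ee_pos"],p,s["joint_positions"])
E
```

```text
[-0.2540549   0.21186628  0.15862012  1.51755017  0.          1.19631371] [ 0.13585002 -0.13421995 -0.54933173  1.15568455  0.          0.54425706]
0 0.11 [-0.1933323   0.20924943 -0.0076756   1.35387129  0.          1.2570363 ]
0 0.2 [-0.1933323   0.19471791  0.13935806  1.51543648  0.          1.2570363 ]
0.3 0.11 [-0.05193095  0.18412612 -0.06098384  1.27268287 -0.29541979  1.39054927]
0.3 0.2 [-0.05193095  0.16212522  0.0783555   1.43402311 -0.29541979  1.39054927]
0.52 0.11 [ 0.04638221  0.21816451 -0.07148709  1.23881313 -0.51843182  1.48552368]
0.52 0.2 [ 0.04638221  0.18419107  0.05479681  1.39907047 -0.51843182  1.48552368]
0.6 0.11 [ 0.07942915  0.24109487 -0.06905646  1.23261156 -0.59942522  1.52113431]
0.6 0.2 [ 0.07942915  0.20159347  0.05099831  1.39216774 -0.59942522  1.52113431]
2.9167 [ 0.63562958 -0.03028     0.20010859] [ 0.63559726 -0.03114485  0.2       ] [-2.52755651e-01  2.11678072e-01  1.58604431e-01  1.51761480e+00
  1.18313996e-04  1.19630908e+00]
```

View pics/w1.png

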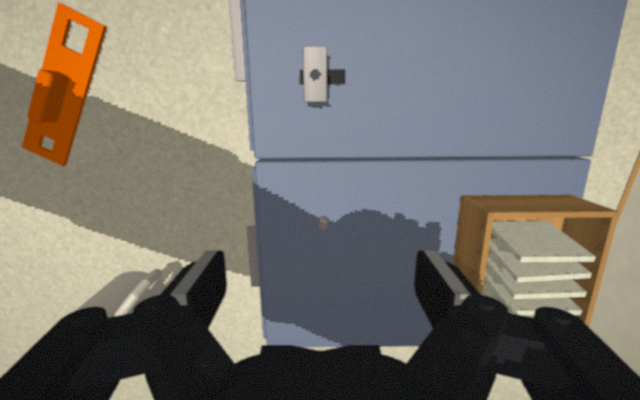

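The wrist view shows the stud head at (316,74) in a slot running from about 299 to 345. The pin is at (323,222) and the seam between the units runs along row ~158. I'll measure these now.

```bash
python3 - <<'E'
from h import *
d=np.load("w1.npz"); im,K,W=d["im"],d["K"],d["W"]; g=im.astype(int)
def comp(m,box):
    u0,u1,v0,v1=box; q=np.zeros(m.shape,np.uint8); q[v0:v1,u0:u1]=m[v0:v1,u0:u1]
    n,l,st,ce=cv2.connectedComponentsWithStats(q); k=1+np.argmax(st[1:,4]); return ce[k],st[k],np.argwhere(l==k)[:,::-1]
warm=(g[...,0]-g[...,2]<8)&(g.mean(2)>90)
c,st,p=comp(warm,(295,340,38,110)); print("head",c,st)
w=np.array([onz(K,W,*q,.109)[:2] for q in p])*1000; r=cv2.minAreaRect(w.astype(np.float32)); print(r)
head=np.array(r[0])/1000
h2=onz(K,W,*r[0][:2] if 0 else c,.109); print("head c",h2)
wp=(g[...,0]-g[...,2]<5)
c,st,p=comp(wp,(312,335,212,232)); print("pin",c,st); pin=onz(K,W,*c,.099); print(pin)
# slot dark
dk=(g.mean(2)<50); c,st,p=comp(dk,(325,352,60,95)); print("slot right",st)
c2,st2,_=comp(dk,(292,304,60,95)); print("slot left",st2)
uL,uR=st2[0],st[0]+st[2]; print("slot ends",onz(K,W,uL-.5,77,.09),onz(K,W,uR-.5,77,.09))
# seam
a=[]
for u in (270,420,440,470,500,530,560,580):
    col=g[150:165,u].mean(1); a.append((u,150+np.sum(np.arange(15)*(col.max()-col)**3)/np.sum((col.max()-col)**3)))
a=np.array(a); print(a[:,1].round(1)); P=np.array([onz(K,W,u,v,.09)[:2] for u,v in a]); vx,vy,_,_=cv2.fitLine(P.astype(np.float32),cv2.DIST_HUBER,0,.01,.01).ravel(); print("x_u yaw",np.degrees(np.arctan2(vy,vx)))
print("pin->head",h2-pin,np.linalg.norm((h2-pin)[:2]))
E
```

```text
head [314.86943396  73.67320755] [ 302   46   26   57 1325]
((621.0953369140625, 59.319271087646484), (17.128551483154297, 36.10901641845703), 7.2943644523620605)
head c [0.62124301 0.05996166 0.109     ]
pin [322.76422764 222.85365854] [317 217  12  13 123]
[ 0.64063403 -0.05137882  0.099     ]
slot right [328  71   4  13  33]Traceback (most recent call last):
  File "<stdin>", line 15, in <module>
  File "<stdin>", line 5, in comp
    return _wrapfunc(a, 'argmax', axis=axis, out=out, **kwds)
    return bound(*args, **kwds)
ValueError: attempt to get argmax of an empty sequence
```

```bash
python3 - <<'E'
from h import *
d=np.load("w1.npz"); im,K,W=d["im"],d["K"],d["W"]; g=im.astype(int)
a=[]
for u in list(range(262,300,6))+list(range(350,585,8)):
    col=g[151:166,u].mean(1); w=np.clip(np.median(col)-col-8,0,None); a.append((u,151+np.sum(np.arange(15)*w)/np.sum(w)))
a=np.array(a); P=np.array([onz(K,W,u,v,.09)[:2] for u,v in a]); vx,vy,_,_=cv2.fitLine(P.astype(np.float32),cv2.DIST_HUBER,0,.01,.01).ravel(); print("x_u yaw",np.degrees(np.arctan2(vy,vx)))
# front edge of left unit
print(g[77,285:360].mean(1).round().astype(int))
E
python3 - <<'E'
# look above plate
from h import *
a=np.radians(156.6); px=np.array([np.cos(a),np.sin(a),0])
g=np.array([.4555,.1935,0])
p=g-.0*px; p[2]=.14
robot.move_to(list(p),R2q(tool(px)))
im,K,W=cam("wrist"); cv2.imwrite("pics/w2.png",im); np.savez("w2.npz",im=im,K=K,W=W)
s=robot.read_state(); print(s["clock"],s["ee_pos"],p)
E
```

```text
x_u yaw 7.400162
[149 143 146 148 149 148 147 148 151 148 145 148 143 129 105  79  63  73
 114 152 182 186 188 180 166 146 123 102  88  84  88  84  92 109 142 170
 179 179 176 172 155 119  67  32  25  43  54  56  57  53  57  58  54  56
  55  55  57  49  51  75 110 138 145 143 147 145 146 144 143 147 144 147
 144 145 146]
4.1 [0.45659829 0.19291554 0.14053379] [0.4555 0.1935 0.14  ]
```

View pics/w2.png

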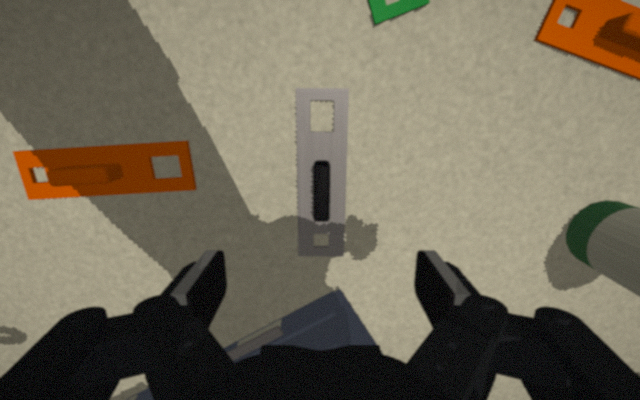

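The wrist view shows the bare steel plate with its eye at (322,114), black grip at (321,191) and hole at (321,240). Its axis is vertical in the picture, as intended.

```bash
python3 - <<'E'
from h import *
d=np.load("w2.npz"); im,K,W=d["im"],d["K"],d["W"]; g=im.astype(int)
m=np.zeros(g.shape[:2],np.uint8); m[150:230,305:338]=(g.mean(2)<38)[150:230,305:338]
n,l,st,ce=cv2.connectedComponentsWithStats(m); k=1+np.argmax(st[1:,4]); print(st[k],ce[k])
p=np.argwhere(l==k)[:,::-1]; w=np.array([onz(K,W,*q,.026)[:2] for q in p])*1000; print(cv2.minAreaRect(w.astype(np.float32)))
# ends of plate at z=.005 : rows 88.5..256 on col 321
for v in (89,256): print(onz(K,W,321,v,.005).round(4))
A,B=onz(K,W,321,89,.005),onz(K,W,322,256,.005); u=(A-B)/np.linalg.norm(A-B); print(np.linalg.norm(A-B),np.degrees(np.arctan2(u[1],u[0])),"grip",B+u*.068)
# side edges
for v in (140,215):
    sat=g[v,:,2]-g[v,:,0]; row=[u for u in range(280,365) if sat[u]<10]; print(v,row[0],row[-1],onz(K,W,row[0],v,.005)[:2],onz(K,W,row[-1],v,.005)[:2])
E
```

```text
[314 161  15  60 861] [320.97444832 190.53774681]
((455.18426513671875, 194.02142333984375), (11.981372833251953, 50.984554290771484), 66.4808349609375)
[0.38   0.2267 0.005 ]
[0.5193 0.1662 0.005 ]
0.15185777610164367 156.87855719671458 grip [0.45712118 0.19379493 0.005     ]
140 321 330 [0.41827372 0.21009505] [0.42137799 0.21722494]
215 300 330 [0.47336295 0.16500604] [0.48442368 0.1904201 ]
```

```bash
python3 - <<'E'
from h import *
a=np.radians(156.6); px=np.array([np.cos(a),np.sin(a),0]); q=R2q(tool(px))
robot.command_gripper(0.5,60)
robot.servo_line([.4562,.1940,.04],q,0.15)
robot.servo_line([.4562,.1940,.009],q,0.08)
robot.hold(.1); s=robot.read_state(); print(s["clock"],s["ee_pos"],s["wrist_force"])
robot.command_gripper(0.0,60)
s=robot.read_state(); print(s["clock"],s["ee_pos"],s["wrist_force"],s["gripper_width"]*85)
robot.servo_line([.4562,.1940,.06],q,0.1)
robot.hold(.1); s=robot.read_state(); print(s["clock"],s["ee_pos"],s["wrist_force"],s["torque"],s["gripper_width"]*85)
im,K,W=cam("wrist"); cv2.imwrite("pics/w3.png",im); np.savez("w3.npz",im=im,K=K,W=W)
E
```

```text
6.0417 [0.45648942 0.19402698 0.00935996] [ 0.13147126 -1.11853366  0.02215521]
6.4083 [0.45667279 0.19413579 0.00958514] [-0.86720666  0.74132653  4.55479464] 12.516505143448144
7.1667 [0.45553968 0.19387475 0.05903044] [ 0.3747532  -0.68773334 -1.63561052] [-0.0226651  -0.01611224 -0.00236453] 12.521053684979607
```

View pics/w3.png

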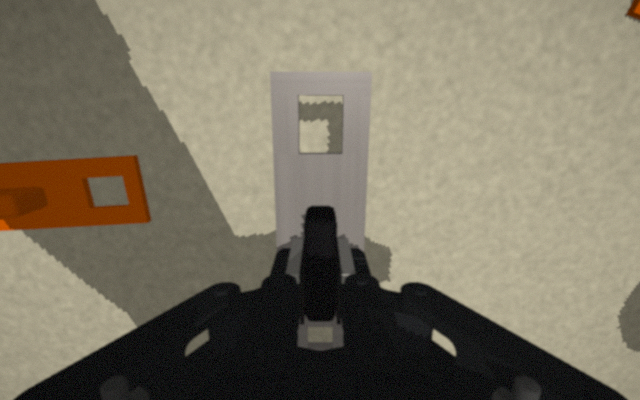

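The plate is held straight, with its eye at cols 298–343, rows 95–154. Next I'll express the eye in the tool frame and check its sizes.

```bash
python3 - <<'E'
from h import *
d=np.load("w3.npz"); im,K,W=d["im"],d["K"],d["W"]; g=im.astype(int)
c=robot.read_camera("wrist"); T=np.array(c["tool_from_camera"]); np.save("tfc.npy",T); np.save("Kw.npy",K)
def ont(u,v,y):
    dd=T[:3,:3]@np.linalg.inv(K)@[u,v,1]; return T[:3,3]+dd*(y-T[1,3])/dd[1]
row=g[120,270:375]; print((row[:,2]-row[:,0]))
col=g[60:165,335]; print((col[:,2]-col[:,0])); print(g[60:165,320].mean(1).astype(int))
for y in (.004,.0045,.0095):
  for u,v in((298,125),(343.5,125),(321,95),(321,154),(321,71),(272,100),(372,100),(276,230),(366,230)): print(y,u,v,(ont(u,v,y)*1000).round(1))
E
```

```text
[31 26 17 13 11 15 18 12 16 16 15 14 14 13 14 14 13 14 11 15 16 16 14 14
 15 13 15 18 13 18 28 31 32 24 20 22 21 25 27 28 26 19 21 21 25 28 31 32
 34 30 30 27 23 29 28 31 29 26 24 23 18 20 18 21 23 19 19 18 21 24 20 19
 16 11 11 13 14 15 16 10 18 14 14 12 15 14 13 14 15 15 16 14 18 14 15 16
 13 12 12 20 27 28 30 32 34]
[32 30 29 32 32 31 30 31 32 28 28 22 19 13 13 14 14 17 13 16 14 20 13 13
 14 16 14 14 15 15 14 16 14 14 14 25 31 34 32 30 33 33 29 25 23 19 20 21
 21 17 17 22 20 20 20 20 17 20 17 19 19 21 20 20 21 21 23 22 18 22 20 19
 19 19 21 23 17 21 22 19 22 18 17 19 21 18 21 21 18 20 20 16 13 11 15 15
 12 14 14 12 15 14 14 12 13]
[163 167 168 163 162 162 165 166 164 164 163 164 162 160 161 161 160 161
 159 158 155 152 160 149 154 151 153 151 157 153 155 153 154 151 145 145
 159 168 163 166 163 160 148 123 107 100 104  99  98  98  98 101 103 104
 103 103 102 100 108 119 139 154 162 165 169 169 169 173 170 169 173 172
 167 167 168 167 166 163 165 164 168 167 163 160 165 163 164 167 167 166
 165 155 136 111 115 129 136 134 133 134 132 135 133 132 134]
0.004 298 125 [-61.8   4.  -10.
[... 201 characters left out ...]
22.5]
0.004 276 230 [-11.1   4.  -22.2]
0.004 366 230 [-11.1   4.   22.3]
0.0045 298 125 [-61.7   4.5 -10.4]
0.0045 343.5 125 [-61.7   4.5  10.2]
0.0045 321 95 [-74.6   4.5   0. ]
0.0045 321 154 [-48.6   4.5   0.1]
0.0045 321 71 [-84.5   4.5   0. ]
0.0045 272 100 [-72.6   4.5 -21.6]
0.0045 372 100 [-72.5   4.5  22.6]
0.0045 276 230 [-10.9   4.5 -22.3]
0.0045 366 230 [-10.9   4.5  22.4]
0.0095 298 125 [-61.5   9.5 -10.7]
0.0095 343.5 125 [-61.5   9.5  10.6]
0.0095 321 95 [-74.8   9.5   0.1]
0.0095 321 154 [-47.9   9.5   0.1]
0.0095 321 71 [-85.    9.5   0. ]
0.0095 272 100 [-72.6   9.5 -22.4]
0.0095 372 100 [-72.6   9.5  23.4]
0.0095 276 230 [ -8.9   9.5 -23. ]
0.0095 366 230 [-8.9  9.5 23.2]
```

```bash
python3 -c "
import cv2;i=cv2.imread('pics/w3.png');cv2.imwrite('pics/w3c.png',cv2.resize(i[60:180,255:390],None,fx=4.8,fy=4.8,interpolation=cv2.INTER_NEAREST))"
```

```text
(no output)
```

View pics/w3c.png

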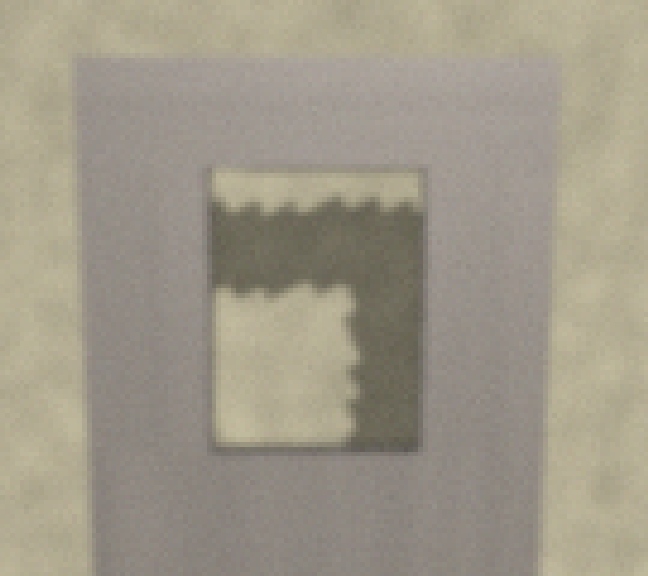

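```bash
cat >> h.py <<'E'
PD=.0043  # TCP above plate top
def tcp(stud,px,sE,hE,th,lat=0.):
    """stud xy; px plate heading (horizontal unit); E=(link_edge) at sE along px from stud, hE above unit top (mm); th deg"""
    px=np.array(px)/np.linalg.norm(px); z=np.array([0,0,1.]); t=np.radians(th)
    X=px*np.cos(t)-z*np.sin(t); N=z*np.cos(t)+px*np.sin(t); L=np.cross(z,px)
    E=np.array([stud[0],stud[1],.09])+px*sE/1000+z*hE/1000+L*lat/1000
    return list(E-.075*X+PD*N), R2q(tool(px,t))
def st(msg=""):
    s=robot.read_state(); print(msg,"t%.2f"%s["clock"],"p",np.round(np.array(s["ee_pos"])*1000,1),"F",np.round(s["wrist_force"],1),"w%.1f"%(s["gripper_width"]*85)); return s
yaw=np.radians(7.2); YU=np.array([-np.sin(yaw),np.cos(yaw),0]); XU=np.array([np.cos(yaw),np.sin(yaw),0])
E
python3 - <<'E'
from h import *
# margin check of levelling path
for th in (30,25,20,16,12,10):
    t=np.radians(th); sE=5.5+5*np.sin(t); hE=12.5
    out=[]
    for c in ((-18,19),(-18,15),(18,15),(18,19)):
        v=np.array(c)-[sE,hE]; out.append((round(v[0]*np.cos(t)-v[1]*np.sin(t),1),round(v[0]*np.sin(t)+v[1]*np.cos(t),1)))
    print(th,out,"low",hE-5*np.cos(t)-9.5*np.sin(t))
stud=[.6210,.0600]
s=robot.read_state(); p=list(s["ee_pos"]); p[2]=.2
robot.servo_line(p,None,.25)
robot.move_to(*tcp(stud,YU,24,45,30)); robot.hold(.3)
s=st()
im,K,W=cam("wrist"); cv2.imwrite("pics/w4.png",im); np.savez("w4.npz",im=im,K=K,W=W)
E
```

```text
30 [(np.float64(-25.8), np.float64(-7.4)), (np.float64(-23.8), np.float64(-10.8)), (np.float64(7.4), np.float64(7.2)), (np.float64(5.4), np.float64(10.6))] low 3.4198729810778064
25 [(np.float64(-26.0), np.float64(-4.9)), (np.float64(-24.3), np.float64(-8.6)), (np.float64(8.4), np.float64(6.7)), (np.float64(6.7), np.float64(10.3))] low 3.953587578280106
20 [(np.float64(-25.9), np.float64(-2.5)), (np.float64(-24.5), np.float64(-6.3)), (np.float64(9.3), np.float64(6.0)), (np.float64(7.9), np.float64(9.8))] low 4.552345534476604
16 [(np.float64(-25.7), np.float64(-0.6)), (np.float64(-24.6), np.float64(-4.5)), (np.float64(10.0), np.float64(5.5)), (np.float64(8.9), np.float64(9.3))] low 5.075136640046914
12 [(np.float64(-25.4), np.float64(1.3)), (np.float64(-24.5), np.float64(-2.7)), (np.float64(10.7), np.float64(4.8)), (np.float64(9.9), np.float64(8.7))] low 5.634100933562258
10 [(np.float64(-25.1), np.float64(2.2)), (np.float64(-24.4), np.float64(-1.8)), (np.float64(11.0), np.float64(4.5)), (np.float64(10.3), np.float64(8.4))] low 5.926303547103122
 t9.22 p [625.7  21.9 176.7] F [ 0.5 -0.7 -1.8] w12.6
```

View pics/w4.png

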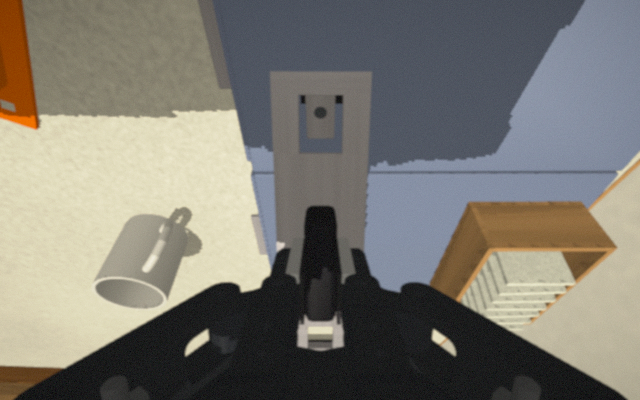

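The tilted plate hovers over the left unit. The stud head is visible through the eye at about (320,112), and the slot's ends show at (302,98) and (339,98). I'll measure in a close crop.

```bash
python3 - <<'E'
from h import *
d=np.load("w4.npz"); im,K,W=d["im"],d["K"],d["W"]; g=im.astype(int)
cv2.imwrite("pics/w4c.png",cv2.resize(im[65:160,265:378],None,fx=6,fy=6,interpolation=cv2.INTER_NEAREST))
m=np.zeros(g.shape[:2],np.uint8); m[104:122,310:332]=(g.mean(2)<60)[104:122,310:332]
n,l,s_,ce=cv2.connectedComponentsWithStats(m); k=1+np.argmax(s_[1:,4]); print(s_[k],ce[k]); print(onz(K,W,*ce[k],.109))
row=g[125,295:350]; print(row.mean(1).astype(int)); print(row[:,0]-row[:,2])
E
```

```text
[315 108  11  10  87] [320.02298851 112.17241379]
[0.62114977 0.05914526 0.109     ]
[116 114 111 102  89  88  86  89  89  87  89  92  98  96  96  99 100 101
  99 101 105 102 101 106 102  99 102  99 101 102  99  98 103  98  97  97
  99 100  98  96  93  86  90  87  90  88  89  91 100 112 110 110 112 109
 111]
[ -9 -10  -9  -6   7  18  14  17  18  19  14   4  -6  -8  -9 -11 -10  -7
 -12 -10 -10 -12  -8 -10 -12  -6 -10  -7 -10  -9 -14 -11  -9 -10  -8 -10
  -9 -10  -5   5  13  18  21  17  19  17  13   0  -6 -11 -10 -10  -7 -10
 -10]
```

View pics/w4c.png

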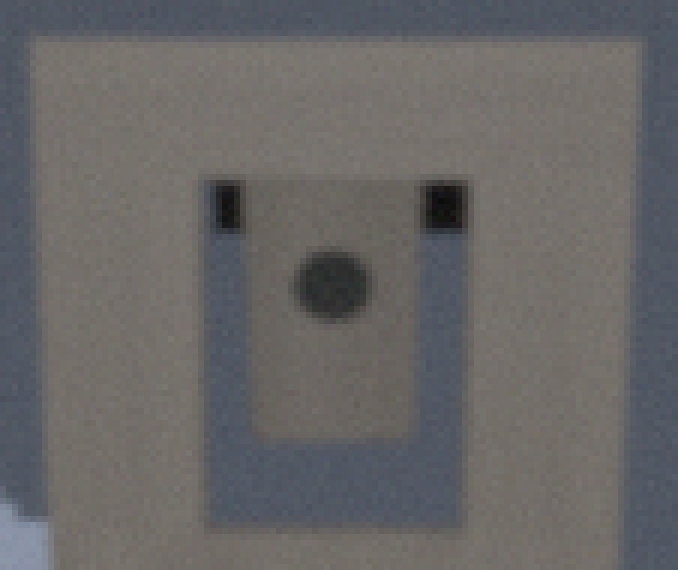

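```bash
cat >> h.py <<'E'
STUD=np.array([.6207,.0595])
E
python3 - <<'E'
from h import *
def go(sE,hE,th,v): robot.servo_line(*tcp(STUD,YU,sE,hE,th),v)
go(24,45,30,.05); robot.hold(.2); s=st("hover"); F0=np.array(s["wrist_force"])
for h in (30,24,20,17,15,13.3):
    go(24,h,30,.05); s=st(h)
    if np.linalg.norm(np.array(s["wrist_force"])-F0)>5: print("contact"); break
robot.hold(.2); s=st(); print(np.array(s["ee_pos"])-tcp(STUD,YU,24,h,30)[0])
for n in("wrist","side"):
    im,K,W=cam(n); cv2.imwrite(f"pics/{n}5.png",im if n=="wrist" else cv2.resize(im[140:240,290:420],None,fx=5,fy=5,interpolation=cv2.INTER_CUBIC))
E
```

```text
hover t9.72 p [625.5  21.  176.2] F [ 0.6 -0.6 -1.6] w12.6
30 t10.17 p [625.2  21.  160.6] F [-1.2 -0.4 -2.1] w12.4
24 t10.43 p [625.3  21.  154.8] F [-0.7  0.1 -1.9] w12.5
20 t10.68 p [625.4  21.  150.9] F [ 0.9 -0.3 -1.1] w12.6
17 t10.93 p [625.4  21.  148. ] F [ 0.5 -0.5 -2.2] w12.3
15 t11.18 p [625.5  21.  146.1] F [ 0.1  0.2 -2.8] w12.2
13.3 t11.43 p [625.5  21.  144.4] F [-0.2  0.2 -1.3] w12.3
 t11.63 p [625.6  21.  144.6] F [-0.4 -0.1 -1.7] w12.8
[4.70757574e-05 1.35560260e-06 8.06263948e-05]
```

View pics/wrist5.png

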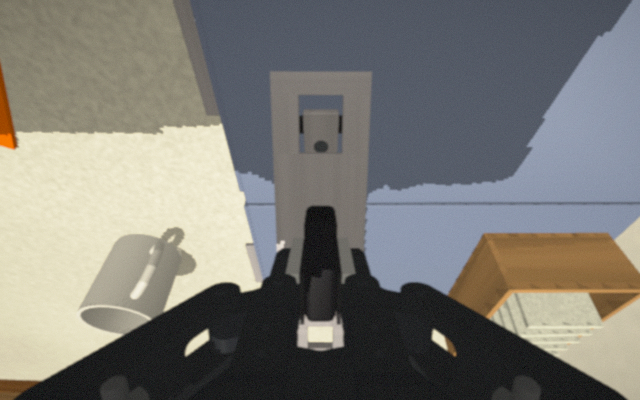

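View pics/side5.png

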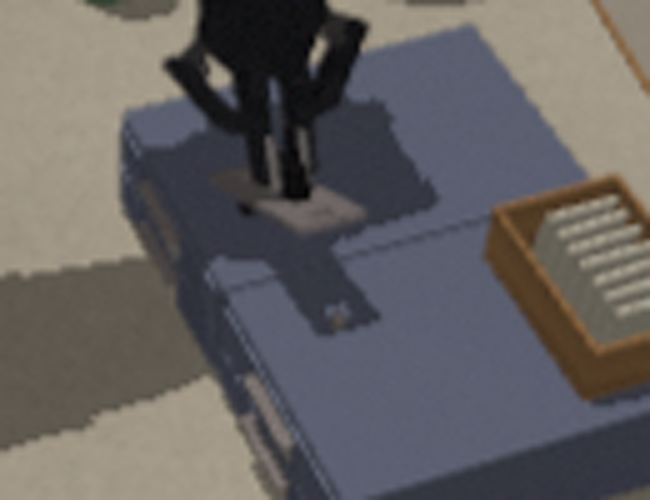

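The head's end shows inside the eye at rows 110–153, centred, and the forces are nil. Now I pull back to the shank.

```bash
python3 - <<'E'
from h import *
def go(sE,hE,th,v): robot.servo_line(*tcp(STUD,YU,sE,hE,th),v)
robot.hold(.1); F0=np.mean([st()["wrist_force"],(robot.hold(.05),robot.read_state()["wrist_force"])[1]],axis=0)
s_=24.
while s_>3:
    s_-= 3 if s_>12.5 else .7
    go(s_,13.3,30,.03); robot.hold(.06)
    F=np.mean([np.array(robot.read_state()["wrist_force"])-F0 for _ in range(1)],axis=0); f=F@YU
    print(round(s_,1),F.round(1),round(f,1))
    if f>3.0 or abs(F[2])>6: break
st("contact")
im,K,W=cam("wrist"); cv2.imwrite("pics/w6.png",im)
E
```

```text
t11.83 p [625.6  21.  144.5] F [-0.6  0.  -2.9] w13.0
21.0 [0.5 0.1 0.5] -0.0
18.0 [ 1.  -0.7  0.2] -0.9
15.0 [ 2.1 -0.5  0. ] -0.8
12.0 [-0.1 -1.2  0.8] -1.2
11.3 [ 1.  -0.5  0.3] -0.6
10.6 [ 1.2 -0.6  0.3] -0.7
9.9 [ 0.9 -0.6  0.4] -0.7
9.2 [ 0.2 -0.7  1.2] -0.7
8.5 [ 1.  -1.2  0.1] -1.3
7.8 [0.3 0.  0.7] 0.0
7.1 [ 0.2  1.  -0.2] 1.0
6.4 [0.2 4.2 0.4] 4.1
contact t15.58 p [627.7   3.8 144.3] F [-0.6  4.6 -2. ] w12.4
```

View pics/w6.png

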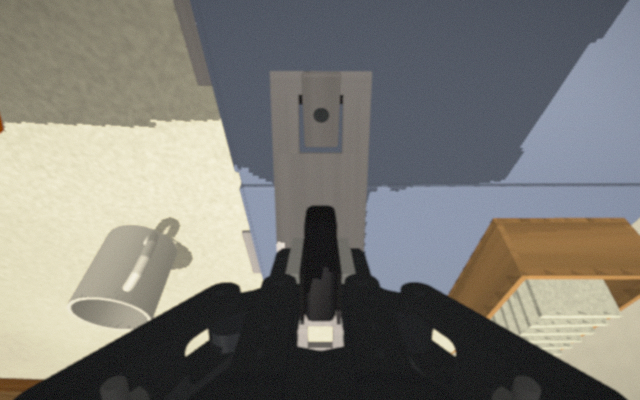

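The bar meets the shank at about sE 6.9 mm, with 4 N, and the head lies over the bar. The head's near end at row 147 clears the eye's edge at row 153. Now I level while following the shank.

```bash
cat >> h.py <<'E'
STUD=STUD-.0006*YU[:2]
E
python3 - <<'E'
from h import *
F0=np.array([.2,-.5,-2.3])
ok=True
for th,hE in ((30,13.8),(27,13.9),(24,13.9),(21,13.7),(18,13.4),(15,13.0),(12,12.5)):
    t=np.radians(th); sE=5+5*np.sin(t)-.1
    robot.servo_line(*tcp(STUD,YU,sE,hE,th),.04); robot.hold(.08)
    s=robot.read_state(); F=np.array(s["wrist_force"])-F0
    print(th,F.round(1),"yu",round(F@YU,1),"t%.1f"%s["clock"],"w%.1f"%(s["gripper_width"]*85))
    if np.linalg.norm(F)>10: print("STOP"); break
im,K,W=cam("wrist"); cv2.imwrite("pics/w7.png",im)
im,K,W=cam("side"); cv2.imwrite("pics/s7.png",cv2.resize(im[140:240,290:420],None,fx=5,fy=5,interpolation=cv2.INTER_CUBIC))
E
```

```text
30 [-1.4  4.6 -0.8] yu 4.7 t16.0 w12.5
27 [-1.4  5.2 -0.9] yu 5.3 t16.3 w12.3
24 [-1.4  6.7 -1.7] yu 6.9 t16.6 w12.5
21 [-1.9  6.6 -1.6] yu 6.8 t17.0 w12.7
18 [-0.8  7.  -0.5] yu 7.1 t17.3 w12.9
15 [-1.3  7.1 -0.5] yu 7.2 t17.7 w12.6
12 [-1.2  6.9  1. ] yu 7.0 t18.0 w12.5
```

View pics/w7.png

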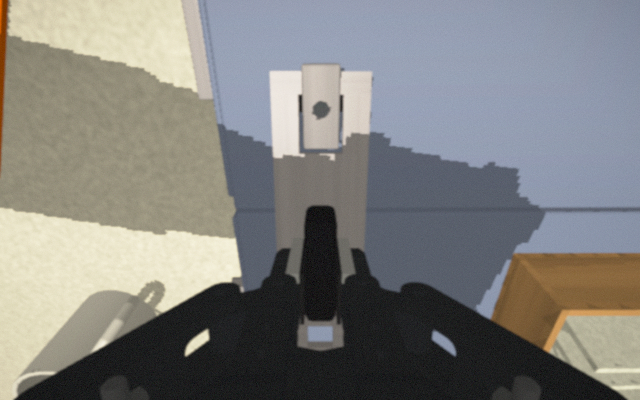

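View pics/s7.png

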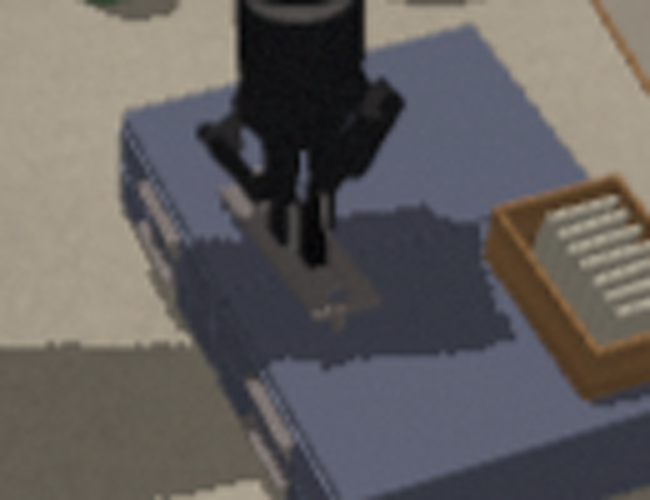

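The head lies wholly over the plate's eye region, at rows 63–149 with the inner edge at 154. Next I drop below the head, then shift and yaw so the hole comes above the pin.

```bash
cat >> h.py <<'E'
STUD=STUD+.0005*YU[:2]
_p=.114*YU-.0053*XU; PX=_p/np.linalg.norm(_p)
F0=np.array([.2,-.5,-2.3])
def step(px,sE,hE,th,v=.04,lim=9,lat=0):
    robot.servo_line(*tcp(STUD,px,sE,hE,th,lat),v); robot.hold(.08)
    s=robot.read_state(); F=np.array(s["wrist_force"])-F0
    print((round(sE,1),hE,th),F.round(1),"yu",round(F@YU,1),"T",np.round(s["torque"],2),"t%.1f"%s["clock"],"w%.1f"%(s["gripper_width"]*85))
    return np.linalg.norm(F)<lim
E
python3 - <<'E'
from h import *
sh=lambda th:127*np.cos(np.radians(th))+2.5*np.sin(np.radians(th))-114.1
for a in ((YU,6.2,11.5,12),(YU,6.2,10,11),(YU,6.1,8.7,10),(PX,8.5,8.5,10),(PX,sh(10),8.3,10)):
    if not step(*a): print("STOP"); break
im,K,W=cam("wrist"); cv2.imwrite("pics/w8.png",im); cv2.imwrite("pics/w8c.png",cv2.resize(im[310:360,290:350],None,fx=8,fy=8,interpolation=cv2.INTER_NEAREST))
E
```

```text
(6.2, 11.5, 12) [-0.1  3.5  0.7] yu 3.5 T [ 1.04 -0.01  0.02] t18.4 w12.2
(6.2, 10, 11) [1.1 3.1 0.8] yu 2.9 T [ 0.84 -0.05 -0.04] t18.8 w12.8
(6.1, 8.7, 10) [-0.6  2.6  0.6] yu 2.7 T [ 0.64 -0.05  0.03] t19.1 w12.5
(8.5, 8.5, 10) [0.4 0.1 0.2] yu 0.1 T [0.21 0.07 0.  ] t19.4 w12.6
(np.float64(11.4), 8.3, 10) [-0.8  1.   0. ] yu 1.1 T [ 0.22 -0.01 -0.01] t19.8 w12.1
```

View pics/w8.png

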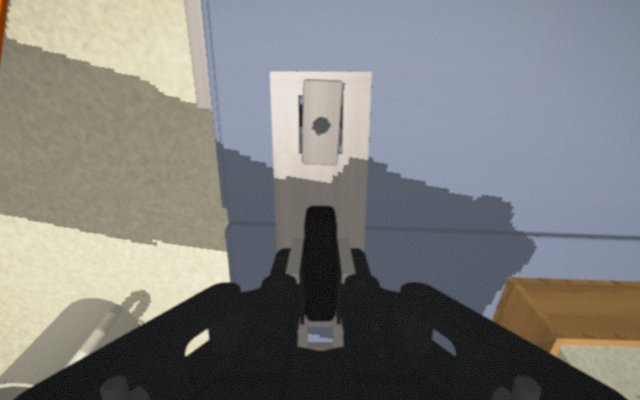

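View pics/w8c.png

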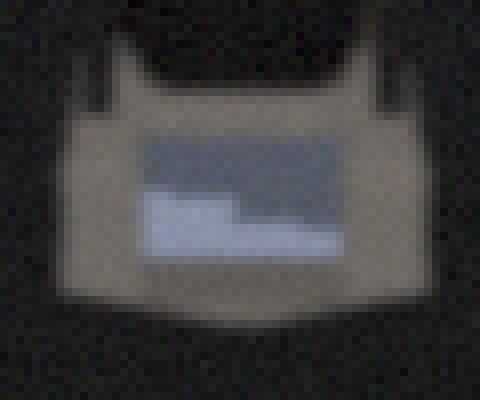

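```bash
python3 - <<'E'
from h import *
im,K,W=cam("wrist")
pin=np.r_[STUD,0]-.114*YU+.0053*XU
for z in (.09,.0955,.101): pin[2]=z; print("pin",pin.round(4),proj(K,W,pin).round(1))
h=STUD; print("stud top",proj(K,W,[*STUD,.109]))
s=robot.read_state(); Rm=q2R(s["eef_rot"]); 
for dx in (45,52,59): print("hole",proj(K,W,Rm@[dx/1e3,PD,0]+s["ee_pos"]).round(1))
for dx,dz in ((49,-10),(49,10),(75,-10),(75,10)): print("eye",proj(K,W,Rm@[-dx/1e3,PD,dz/1e3]+s["ee_pos"]).round(1))
side=cam("side")
print("side pin",proj(side[1],side[2],pin)); cv2.imwrite("pics/s8.png",cv2.resize(side[0][160:225,325:410],None,fx=8,fy=8,interpolation=cv2.INTER_CUBIC))
Hs=np.array(s["ee_pos"])+Rm@[.052,PD,0]; print("hole top",Hs,proj(side[1],side[2],Hs))
d=np.load("side0.npz"); cv2.imwrite("pics/s0p.png",cv2.resize(d["im"][160:225,325:410],None,fx=8,fy=8,interpolation=cv2.INTER_CUBIC))
E
```

```text
pin [ 0.6403 -0.053   0.09  ] [319.9 297.4]
pin [ 0.6403 -0.053   0.0955] [319.9 303.8]
pin [ 0.6403 -0.053   0.101 ] [319.9 310.5]
stud top [319.71578949 125.24235469]
hole [319.9 325.8]
hole [319.9 336.6]
hole [319.9 347.2]
eye [298.2 152.9]
eye [341.4 152.9]
eye [297.   93.7]
eye [342.5  93.7]
side pin [358.06592029 203.45501839]
hole top [ 0.64019498 -0.05262868  0.12038509] [358.56024539 199.13774459]
```

View pics/s8.png

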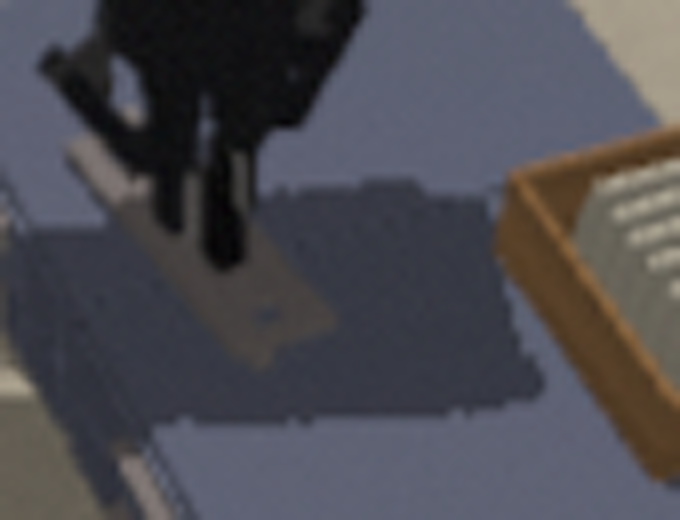

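View pics/s0p.png

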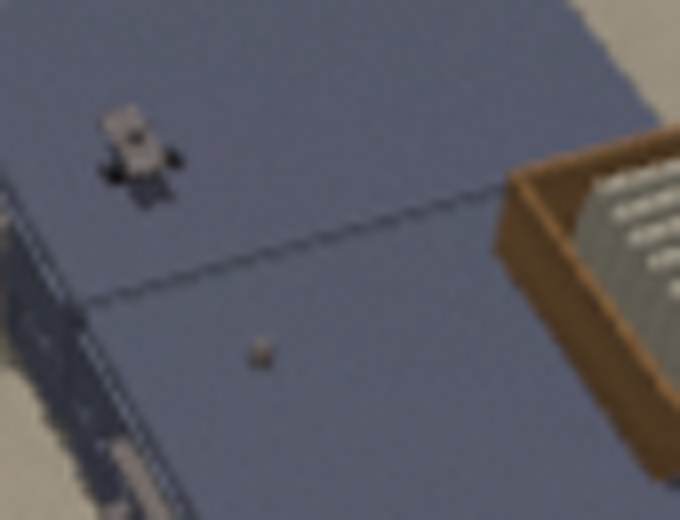

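The hole (358.3,199.5) and pin (357.5,204) in the side view differ from their predicted pixels by the same (-0.4,+0.4). So the hole stands over the pin to under 1 mm. Lowering now.

```bash
python3 - <<'E'
from h import *
r=np.radians
sh=lambda th:127*np.cos(r(th))+2.5*np.sin(r(th))-114.1
for th in (8,6,5,4,3,2.2,1.5,1,.5,0):
    hE=5*np.cos(r(th))+9.5*np.sin(r(th))+(.8 if th>2 else .6)
    if not step(PX,sh(th),round(hE,2),th,.03,8): print("STOP"); break
st()
im,K,W=cam("side"); cv2.imwrite("pics/s9.png",cv2.resize(im[160:225,325:410],None,fx=8,fy=8,interpolation=cv2.INTER_CUBIC))
im,K,W=cam("wrist"); cv2.imwrite("pics/w9.png",im)
E
```

```text
(np.float64(12.0), np.float64(7.07), 8) [-0.2  0.9  0.7] yu 1.0 T [0.22 0.02 0.02] t20.3 w12.7
(np.float64(12.5), np.float64(6.77), 6) [-0.4 -0.1 -0. ] yu -0.1 T [ 0.13 -0.05  0.05] t20.6 w12.6
(np.float64(12.6), np.float64(6.61), 5) [0.1 0.9 0.5] yu 0.9 T [0.12 0.02 0.02] t20.9 w12.5
(np.float64(12.8), np.float64(6.45), 4) [-0.1  0.8  0.6] yu 0.8 T [0.06 0.03 0.02] t21.3 w12.5
(np.float64(12.9), np.float64(6.29), 3) [-1.1 -0.3  0.1] yu -0.2 T [0.08 0.03 0.03] t21.6 w12.6
(np.float64(12.9), np.float64(6.16), 2.2) [-0.2  0.   0.3] yu 0.1 T [0.04 0.   0.02] t21.9 w12.6
(np.float64(12.9), np.float64(5.85), 1.5) [-0.1  0.4 -0.7] yu 0.4 T [ 0.04 -0.02 -0.  ] t22.3 w12.6
(np.float64(12.9), np.float64(5.77), 1) [-0.1  0.2  0.3] yu 0.2 T [ 0.   -0.    0.05] t22.6 w12.7
(np.float64(12.9), np.float64(5.68), 0.5) [0.3 0.6 0.4] yu 0.5 T [-0.03  0.01  0.02] t22.9 w12.9
(np.float64(12.9), np.float64(5.6), 0) [-0.7  1.2 -0.2] yu 1.3 T [-0.04  0.    0.01] t23.3 w12.4
 t23.27 p [631.4  -1.8  99.9] F [-0.5  0.7 -2.5] w12.4
```

View pics/s9.png

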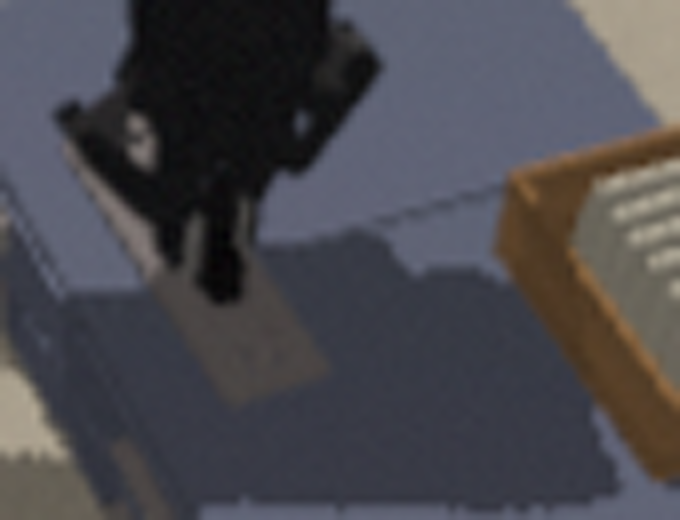

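View pics/w9.png

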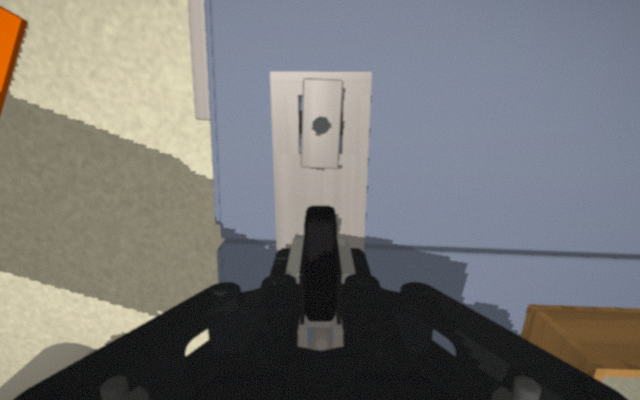

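The pin shows in the hole at (320,340), no forces act, and the plate is level with the head above it. I'll set it down by feel, open, and retreat straight up.

```bash
python3 - <<'E'
from h import *
for hE in (5.3,5.0,4.7,4.4,4.1,3.8):
    step(PX,12.9,hE,0,.02)
    if robot.read_state()["wrist_force"][2]-F0[2]>3: print("down"); break
robot.command_gripper(0.12,20); st("part")
robot.command_gripper(0.35,20); s=st("open")
im,K,W=cam("wrist"); cv2.imwrite("pics/w10.png",im)
p=list(s["ee_pos"]); p[2]+=.04; robot.servo_line(p,None,.06)
p[2]+=.12; robot.servo_line(p,None,.15); robot.hold(.3); st("up")
im,K,W=cam("wrist"); cv2.imwrite("pics/w11.png",im); np.savez("w11.npz",im=im,K=K,W=W)
E
```

```text
(12.9, 5.3, 0) [-0.3  1.4  0.2] yu 1.4 T [ 0.02 -0.02  0.01] t23.7 w12.4
(12.9, 5.0, 0) [-2.4  1.7  5.1] yu 2.0 T [ 0.08  0.33 -0.06] t24.0 w12.4
down
part t24.26 p [631.4  -1.8  99.6] F [-2.4 -0.5  5.8] w12.6
open t24.57 p [631.4  -1.8  99.1] F [-0.1 -0.3 -0.2] w30.0
up t26.68 p [631.1  -1.8 258.4] F [0.  0.6 0.8] w29.8
```

View pics/w11.png

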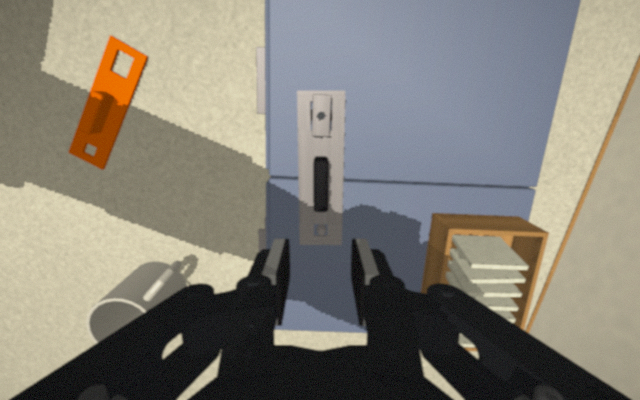

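The plate lies released with the head over its eye at (321,115) and the hole at (320,231). I'll clear the arm and check with the fixed cameras.

```bash
python3 - <<'E'
from h import *
d=np.load("w11.npz"); 
for v in (91,245): print(onz(d["K"],d["W"],320.5,v,.095).round(4))
print(np.linalg.norm(onz(d["K"],d["W"],320.5,91,.095)-onz(d["K"],d["W"],320.5,245,.095)))
robot.move_to([.40,.40,.30],R2q(tool(YU))); robot.hold(.2); st()
a=cam("top"); b=cam("side")
cv2.imwrite("pics/t12.png",cv2.resize(a[0][75:245,150:450],None,fx=2.6,fy=2.6,interpolation=cv2.INTER_CUBIC))
cv2.imwrite("pics/s12.png",cv2.resize(b[0][160:225,325:410],None,fx=8,fy=8,interpolation=cv2.INTER_CUBIC))
E
```

```text
[0.6173 0.0803 0.095 ]
[ 0.6435 -0.0702  0.095 ]
0.15267704643565014
 t28.63 p [400.6 399.5 299.8] F [ 1.   0.1 -0.8] w29.6
```

View pics/t12.png

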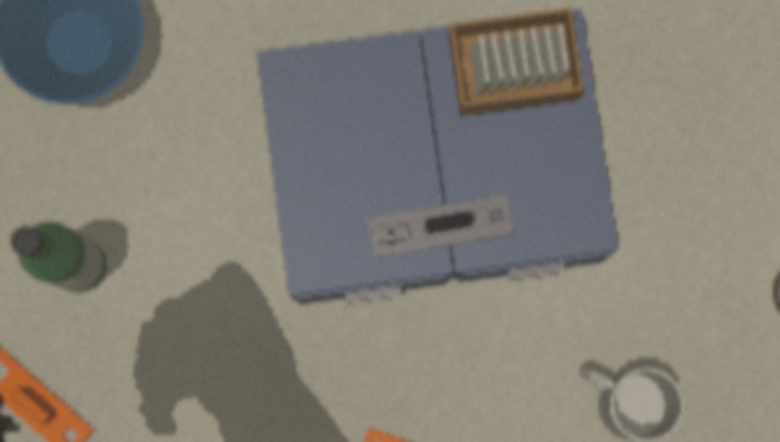

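View pics/s12.png

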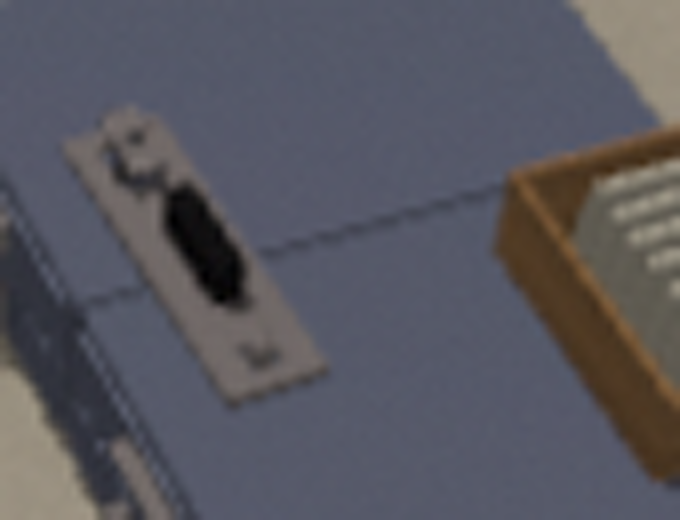

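Both fixed views show the plate flat across both tops. The head is over the eye at side-crop (130,135), the pin is in the hole at (262,350), and the mug and bottle are undisturbed. Handing in.

```bash
python3 -c "
from h import *
robot.finish_job(); st()"
```

```text
the job is handed in; nothing more can be done
the job is handed in; nothing more can be done
```

The linking plate now lies flat on both drawer units. Its eye is under the stud's head and its square hole is over the pin. I let go, cleared the arm and handed the job in at about 29 s of the 64 s allowed.

- **Stud:** from the wrist pictures it is set about 5 mm from the slot's middle, towards the drawer fronts. I then felt its position along the plate by pulling the bar back to the shank, with about 4 N. I hooked the plate tilted 30°, levelled it along the shank with at most about 7 N, turned it about 3° to line up with the pin, and set it down with about 5 N.
- **Last checks:** the plate measured 152.7 mm at the height of the tops, against 152.5 mm given, so it lies flat. The top and side views showed the head over the eye and the pin in the hole. The mug and bottle were still in place. The jar was mostly outside that last crop, but the arm never went near it.
- **Disagreements:**
  - The wrist camera put the pin-to-stud spacing along the units at about 113 mm. I used the given 114 mm, and the pin went in with no noticeable force.
  - The first estimates of the stud's position differed by about 1 mm, and the contact with the shank settled it.

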